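# Set up the sampling station

### The job

Get the sampling station ready: seat the orange adapter ring fully down in the round green tube stand first and let go of it, then stand the white-capped sample tube upright inside the ring. Also stand the yellow-labelled jar upright in the round yellow holder and set the timer from the table flat inside the square red tray. Leave the beaker and the petri dish where they are.

Things in the scene. Friction and masses are not known exactly. Their poses are not given: they have to be found in the camera images.
- adapter_ring: loose orange plastic sleeve, open at both ends, 50 mm outside diameter, 39 mm bore, 45 mm tall, standing upright on the table. Origin: centre of its lower end; z up its axis. It goes into the green stand and stands about 31 mm out above its rim: grip it across the outside near its top so that the fingertips clear that rim
- tube: loose skirted sample tube, translucent white body 28 mm in diameter with a white screw cap 33 mm in diameter (the cap covers the top 13 mm), 96 mm tall, flat foot, standing upright. Origin: centre of its underside; z up. Grip it at 60 to 80 mm above its foot so that the fingertips clear the ring on setting it down
- jar: loose white screw jar with a yellow label, 45 mm body and 46 mm white lid (the lid from 42 to 56 mm height), 56 mm tall, standing upright. Origin: centre of its underside; z up
- timer: loose kitchen-style timer: white square body 62 x 62 mm, 26 mm high, on it a round red dial (52 mm in diameter, top at 31 mm) with a red grip bar 8 mm wide and 48 mm long, from 31 to 42 mm height, that runs along the body's own y axis through its centre. The dial is fixed and does not turn, so the timer can be lifted by the bar with the fingertips, or by its sides. Origin: centre of its underside; x and y parallel to the body's sides, z up
- tube_stand: fixed green stand: an 84 x 84 mm base plate, 3 mm thick, with a round cup on it; the cup's rim is 18 mm above the table and 70 mm in outside diameter, its bore about 60 mm wide, its floor 4 mm above the table. Origin: centre of its underside, on the table, below the middle of the bore; z up
- jar_holder: fixed round yellow holder: outside diameter 74 mm, bore 64 mm, rim 12 mm above the table, floor 4 mm above it, with a black rubber disc on the floor. Origin: centre of its underside; z up
- timer_tray: fixed square red tray: 88 x 88 mm outside, 80 x 80 mm inside, rim 12 mm above the table, floor about 4 mm above it. Origin: centre of its underside; x and y parallel to its sides, z up
- beaker: bystander: clear plastic beaker, 70 mm in diameter, 82 mm tall, loose, to be left alone. Origin: centre of its underside
- dish: bystander: glass petri dish with lid, 68 mm in diameter, 18 mm tall, loose, to be left alone. Origin: centre of its underside
Things that resemble listed ones, but are neither listed nor needed, are in the scene too. There is more than one size of the jar; the job needs the largest.

How it is judged:
By the outcome, as a careful person would: the job done as asked, in the order asked, and still so for the second after the job is handed in, with the robot touching nothing.
It also fails if it takes over 112 s, if anything falls off the work surface, if the arm or the gripper's body presses on something with over 40 N, if the wrist force passes 120 N, or if a joint passes its speed limit or range.

### The arm

A 6-joint arm with a two-finger parallel gripper is mounted at the origin on a cart in front of the work surface, level with it; the furniture and walls round the work are solid. World frame = base frame: x ahead of the robot, y to its left, z up, the work surface at z = 0. Lengths are in m, angles in rad, forces in N, time in s.
With the tool pointing down it reaches from about 0.25 to 0.725 m from the base axis. Payload 4 kg.
Tool frame: the origin (TCP) lies midway between the tips of the shut fingers; the grasp point (between the pads) lies 19 mm behind it; z points along the fingers, y is the line along which they close (so a half turn about z gives the same grasp; the last joint's range is limited). The gripper opens to 85 mm and grips with 20 to 120 N. Pads are 22 mm wide; open, the fingers measure 114 mm over their backs; the gripper's body (76 mm by 85 mm) begins 54 mm behind the grasp point. The pads swing forward as they close: fully open they stand 13 mm farther back than shut.
Start: joints at [1.172, 0.241, 0.005, 1.335, 0, 1.571], TCP at [0.194, 0.461, 0.231] pointing down, gripper open.
Joint ranges: [-2.72, 2.72], [-1.05, 1.87], [-1.09, 1.28], [-1.99, 2.15], [-1.42, 1.44], [-3.14, 3.14]. Speed limits (rad/s): [2.79, 2.79, 3.14, 3.14, 3.14, 3.14].

### API

Orientations are given as a unit quaternion [x, y, z, w].
In Python, from workcell import bot gives the robot as it stands. The module is installed in compiled form; this text tells all that it offers.
- The arm moves only by the tool jog_arm, never from a script. Its argument "deltas" is a list of rows, each an object with "fingers": the opening, from 0 (shut) to 1 (fully open); "delta_pos": the shift along the tool's x, y, z normalised to -1 to 1, where 1 is 300 mm, a list of three; "yaw": the turn about the tool's z normalised to -1 to 1, where 1 is pi/4 rad. A call has 1 to 12 rows; each row is the pose to reach, as a shift and turn from the pose commanded when the call began, along the tool's axes at that moment; what a row does not reach only later rows make up. A row lasts 1/10 s, in which the tool goes at most 50 mm and 8.59 degrees, less where a joint would pass 70% of its speed; a pose out of reach is approached as far as the arm can. A call with a number of a shift or a turn outside -1 to 1 is refused whole. A call with a gripper value outside its range is refused whole. The fingers move at their own pace and stop on an object; the grip force is fixed at half the most. Time passes only in rows, so rows that repeat a pose let the fingers close. It gives the time, the measured TCP pose, the force, the opening and the grip force at its end, in the units of the state.
- bot.get_obs(): the state, without advancing time (a new reading comes with each control period).
- bot.camera(name): name is "side" or "top" or "wrist"; returns a dict with "image" (400x640x3 uint8, red, green, blue), "range_z" (400x640 float32, m along the optical axis (not along the pixel's ray), 0 where there is no reading), "fx", "fy", "cx", "cy" (pixels), "rvec" (rotation vector, rad) and "tvec" (3), from world to camera coordinates, as OpenCV has them. Camera axes: x right, y down, z forward; pixel columns grow to the right and rows downward; lengths in m; the calibration is good to about 2 mm. A picture is of the moment at which its call begins.
- bot.job_done(): hands the job in; it is judged then, once.
The state is a dict: "clock": time; "joint_pos": joint angles; "joint_vel": joint speeds; "tau": joint torques, N m; "eef_pos": TCP position; "tool_rot": TCP orientation; "ft_force": force on the tool from outside, world axes, zero at the start; "ft_torque": the same for the moment, N m; "grip_width": finger opening in m; "grasp_force": force on a finger pad.
Only numpy, scipy, OpenCV 4.12 (cv2) and the standard library are available. Lean on these libraries where they do the work, as an engineer would, in place of code of your own. Each camera call takes 0.05 s, during which the arm holds its last target. There are 200 camera calls.

## Working session

There is one attempt and no reset: what is moved stays moved. The work goes in short steps, Python scripts to look and compute and a tool call to move; the robot and the scene stay as the last step left them, time stands still between calls to the robot, and variables do not carry over. Pictures are saved under pics/ and viewed, at most 14 in all, crops included, and the job is handed in when it is done.

Besides the shell and the picture viewer there is one more tool, called after "Emit:" in YAML: its name, and indented under it one key for each argument. jog_arm: Moves the arm, as the interface text tells. Scaled input: -1 to 1 covers 300 mm each way for a shift and pi/4 rad each way for a turn. Its arguments: {"type":"object","properties":{"deltas":{"type":"array","items":{"type":"object","properties":{"fingers":{"type":"number"},"delta_pos":{"type":"array","items":{"type":"number"}},"yaw":{"type":"number"}}}}},"required":["deltas"]}

```bash
mkdir -p pics
cat > h.py <<'E'
import numpy as np, cv2
from workcell import bot
def cam(n):
    c=bot.camera(n); R=cv2.Rodrigues(np.array(c["rvec"],float))[0]; c["R"]=R; c["t"]=np.array(c["tvec"],float).ravel(); return c
def ray(c,u,v,z):
    d=c["R"].T@np.array([(u-c["cx"])/c["fx"],(v-c["cy"])/c["fy"],1]); o=-c["R"].T@c["t"]
    return o+d*(z-o[2])/d[2]
def cloud(c):
    v,u=np.mgrid[0:400,0:640]; Z=c["range_z"]
    P=np.stack([(u-c["cx"])/c["fx"]*Z,(v-c["cy"])/c["fy"]*Z,Z],-1)
    W=(P-c["t"])@c["R"]; W[Z==0]=np.nan; return W
def save(n,im,s=1): cv2.imwrite("pics/"+n+".png",cv2.resize(im[...,::-1],None,fx=s,fy=s,interpolation=cv2.INTER_CUBIC))
E
python3 - <<'E'
from h import *
for n in("top","side"):
    c=cam(n); save(n,c["image"],1.25); np.savez(n+".npz",**c); print(n,-c["R"].T@c["t"],c["fx"])
print(bot.get_obs())
E
```

```text
top [0.35283958 0.16873287 1.2108732 ] 490.85979326572175
side [0.38557253 1.16792488 0.54552664] 463.55773856803114
{'clock': 0.1, 'joint_pos': array([ 1.17201378e+00,  2.41365901e-01,  3.85280291e-03,  1.33519743e+00,
       -1.82897133e-05,  1.57078877e+00]), 'joint_vel': array([-5.27044425e-04, -1.30938384e-03,  2.09416197e-03, -6.49209058e-05,
        1.23921058e-03, -1.14314871e-03]), 'tau': array([-7.55057936e-04, -3.73137832e+01,  2.53010184e+01,  1.08506400e-02,
       -7.39831398e-05,  1.85399152e-06]), 'eef_pos': array([0.19393291, 0.46024162, 0.23048552]), 'tool_rot': array([ 1.98068897e-01,  9.80187633e-01, -9.39948616e-04, -1.80615396e-04]), 'ft_force': array([0.72131995, 0.13673889, 0.31753924]), 'ft_torque': array([ 0.01405074, -0.03244214, -0.03685616]), 'grasp_force': 0.0, 'grip_width': 0.08544981878627639}
```

View pics/top.png

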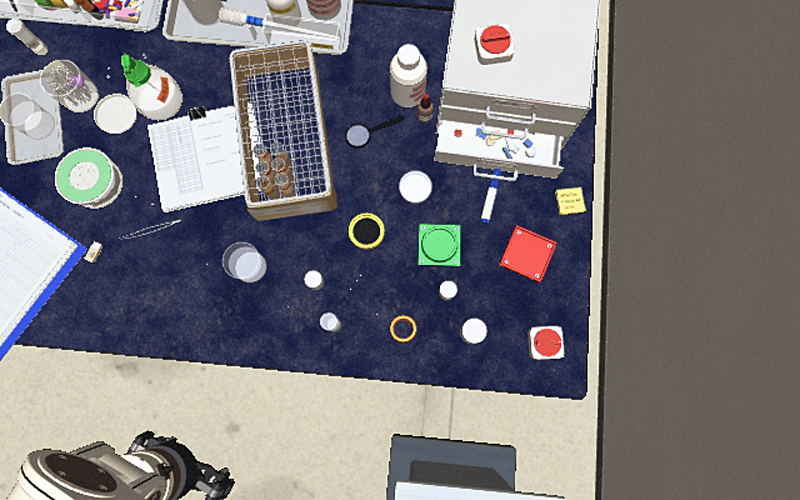

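View pics/side.png

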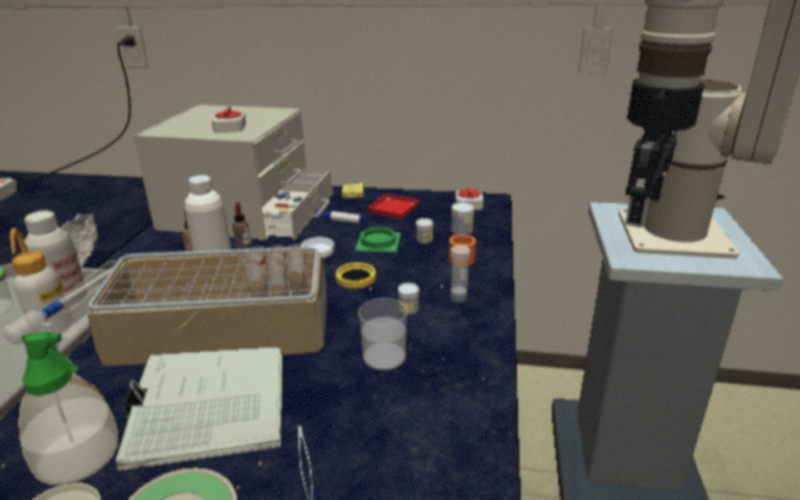

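The top view, in picture pixels at 1.25x, shows these candidates:
- **Jars:** (474,330) is the largest. (448,289) and (313,279) are smaller.
- **Tube:** (330,322).
- **Ring:** orange, at (403,328).
- **Timers:** (547,342) is on the table. (495,40) is on the cabinet, so it isn't wanted.
- **Targets:** green stand (440,245), yellow holder (366,231), red tray (528,253).
- **Bystanders:** dish (415,187), beaker (244,262).

```bash
cat > m.py <<'E'
from h import *
def scan(c,verbose=True):
    im=c["image"]; W=cloud(c); hsv=cv2.cvtColor(im,cv2.COLOR_RGB2HSV); H,S,V=cv2.split(hsv)
    ms={"white":(S<60)&(V>150),"red":((H<6)|(H>172))&(S>120)&(V>90),"orange":(H>=7)&(H<19)&(S>130)&(V>110),"yellow":(H>=22)&(H<33)&(S>110)&(V>110),"green":(H>40)&(H<85)&(S>90)}
    out=[]
    for n,m in ms.items():
        k,l,st,ce=cv2.connectedComponentsWithStats(m.astype(np.uint8))
        for i in range(1,k):
            if st[i,4]<60 or st[i,4]>3500: continue
            p=W[l==i]; z=np.nanpercentile(p[:,2],90) if np.isfinite(p).any() else np.nan
            cn,_=cv2.findContours((l==i).astype(np.uint8),cv2.RETR_EXTERNAL,cv2.CHAIN_APPROX_NONE)
            cn=max(cn,key=len); (x,y),r=cv2.minEnclosingCircle(cn)
            out.append((n,ce[i],st[i,4],z,(x,y),r,cv2.minAreaRect(cn)))
    return out
E
python3 - <<'E'
from m import *
d=dict(np.load("top.npz")); 
for n,ce,a,z,(x,y),r,b in scan(d):
    if y<130 or x<200 or z!=z: continue
    p=ray(d,x,y,z); h=1.2108-z
    print(n,ce.round(),a,"z%.3f"%z,p[:2].round(4),"dia %.1f"%(2000*r*h/490.9),"ctr",ray(d,*b[0],z)[:2].round(4),[round(q*h/.4909,1) for q in b[1]],round(b[2],1))
c=d["image"][205:300,225:465]; save("crop",c,3)
E
```

```text
white [396. 140.] 116 z0.032 [0.7654 0.0166] dia 88.1 ctr [0.7576 0.0169] [np.float64(87.8), np.float64(23.2)] 7.1
white [332. 149.] 517 z0.021 [0.7183 0.176 ] dia 63.3 ctr [0.717  0.1757] [np.float64(58.2), np.float64(63.0)] 90.0
white [391. 162.] 167 z0.020 [0.696  0.0252] dia 62.9 ctr [0.6964 0.0254] [np.float64(15.3), np.float64(61.8)] 14.0
white [250. 223.] 150 z0.044 [0.5075 0.3549] dia 33.3 ctr [0.5079 0.3543] [np.float64(30.3), np.float64(31.9)] 45.0
white [358. 231.] 156 z0.044 [0.5124 0.0947] dia 33.3 ctr [0.5115 0.094 ] [np.float64(30.9), np.float64(30.9)] 90.0
white [263. 257.] 170 z0.098 [0.4272 0.3064] dia 35.8 ctr [0.4249 0.3072] [np.float64(33.7), np.float64(30.5)] 45.0
white [379. 264.] 303 z0.059 [0.4376 0.0409] dia 46.0 ctr [0.4377 0.0408] [np.float64(44.8), np.float64(43.1)] 45.0
white [436. 274.] 263 z0.029 [ 0.4312 -0.1018] dia 81.8 ctr [ 0.4309 -0.101 ] [np.float64(62.5), np.float64(62.2)] 86.4
red [422. 203.] 1219 z0.011 [ 0.6019 -0.0595] dia 120.7 ctr [ 0.6026 -0.0597] [np.float64(88.8), np.float64(86.9)] 23.5
red [438. 273.] 364 z0.041 [ 0.4308 -0.1002] dia 52.5 ctr [ 0.4311 -0.0996] [np.float64(50.5), np.float64(48.9)] 45.0
yellow [293. 184.] 243 z0.014 [0.6185 0.2653] dia 70.9 ctr [0.6178 0.2645] [np.float64(65.8), np.float64(68.3)] 90.0
yellow [322. 263.] 84 z0.049 [0.4298 0.1735] dia 47.2 ctr [0.4298 0.1727] [np.float64(45.0), np.float64(45.0)] 90.0
green [351. 195.] 1089 z0.017 [0.603 0.118] dia 111.9 ctr [0.603 0.118] [np.float64(80.3), np.float64(82.7)] 90.0
```

View pics/crop.png

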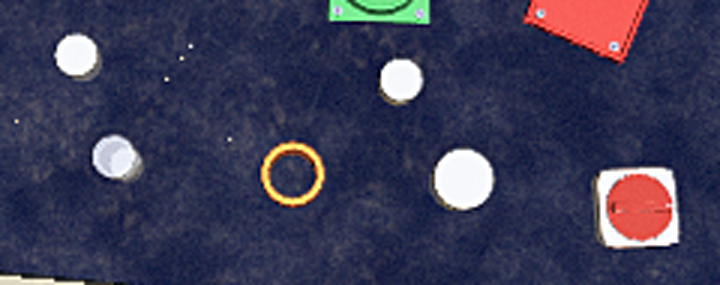

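The crop confirms the choices. The largest jar is the 46 mm lid at crop (463,179), the ring is at (292,174), the tube at (115,157) and the table timer at (638,208) with its bar along world y. Next I'll move above the ring and check with the wrist camera.

```bash
cat >> h.py <<'E'
from scipy.spatial.transform import Rotation as Ro
def plan(x,y,z,ang=None):
    "deltas in jog units; ang = world angle (deg) of tool y (mod 180)"
    o=bot.get_obs(); R=Ro.from_quat(o["tool_rot"]).as_matrix(); d=R.T@(np.array([x,y,z])-o["eef_pos"])/0.3
    a=np.degrees(np.arctan2(R[1,1],R[0,1])); yw=0
    if ang is not None: yw=-((ang-a+90)%180-90)/45
    print("t%.1f"%o["clock"],"pos",o["eef_pos"].round(4),"ang%.1f"%a,"tilt",R[2,2].round(4),"j6 %.2f"%o["joint_pos"][5],"w%.4f f%.1f"%(o["grip_width"],o["grasp_force"]),o["ft_force"].round(1),"-> delta",d.round(4),"yaw %.3f"%yw)
E
python3 -c "
from h import *
plan(.43,.173,.2,22)"
```

```text
t0.1 pos [0.1939 0.4602 0.2305] ang67.2 tilt -1.0 j6 1.57 w0.0854 f0.0 [0.7 0.1 0.3] -> delta [-1.0969 -0.5766  0.1027] yaw 1.003
```

Emit:
jog_arm:
  deltas:
    - {"delta_pos": [-1.0, -0.55, 0.0], "yaw": 1.0, "fingers": 1}
    - {"delta_pos": [-1.0, -0.55, 0.0], "yaw": 1.0, "fingers": 1}
    - {"delta_pos": [-1.0, -0.55, 0.0], "yaw": 1.0, "fingers": 1}
    - {"delta_pos": [-1.0, -0.55, 0.0], "yaw": 1.0, "fingers": 1}
    - {"delta_pos": [-1.0, -0.55, 0.0], "yaw": 1.0, "fingers": 1}
    - {"delta_pos": [-1.0, -0.55, 0.0], "yaw": 1.0, "fingers": 1}
    - {"delta_pos": [-1.0, -0.55, 0.0], "yaw": 1.0, "fingers": 1}
    - {"delta_pos": [-1.0, -0.55, 0.0], "yaw": 1.0, "fingers": 1}
    - {"delta_pos": [-1.0, -0.55, 0.0], "yaw": 1.0, "fingers": 1}
    - {"delta_pos": [-1.0, -0.55, 0.0], "yaw": 1.0, "fingers": 1}

```text
clock: 1.1
eef_pos: [0.4059, 0.1927, 0.231]
tool_rot: [0.558, 0.83, -0.0, -0.0]
ft_force: [-0.2, 1.0, 0.1]
grip_width: 0.0853
grasp_force: 0.0
```

```bash
cat > w.py <<'E'
from m import *
import sys
c=cam("wrist"); save(sys.argv[1],c["image"],1)
print("cam",(-c["R"].T@c["t"]).round(3))
for n,ce,a,z,(x,y),r,b in scan(c):
    if a<150: continue
    h=(-c["R"].T@c["t"])[2]-z; e=ray(c,*b[0],z)
    print(n,ce.round(),a,"z%.3f"%z,"circ",ray(c,x,y,z)[:2].round(4),"rect",e[:2].round(4),[round(q*h/c["fx"]*1000,1) for q in b[1]])
E
python3 - <<'E'
from h import *
plan(.43,.173,.15)
E
sed -i 's/st\[i,4\]>3500/st[i,4]>90000/' m.py; python3 w.py w1
```

```text
t1.1 pos [0.4059 0.1927 0.231 ] ang22.2 tilt -1.0 j6 1.63 w0.0853 f0.0 [-0.2  1.   0.1] -> delta [-0.0911  0.0499  0.2699] yaw 0.000
cam [0.38  0.257 0.373]
white [168.  69.] 32377 z-0.717 circ [-0.1969  0.1558] rect [-0.1586  0.001 ] [np.float64(960.9), np.float64(1214.5)]
white [460.  74.] 828 z0.042 circ [0.5058 0.3555] rect [0.5072 0.3554] [np.float64(38.6), np.float64(36.2)]
white [384.  81.] 1118 z0.097 circ [0.4234 0.3065] rect [0.4235 0.3081] [np.float64(35.2), np.float64(39.3)]
white [ 53. 189.] 19437 z0.012 circ [0.0719 0.0289] rect [0.0776 0.0298] [np.float64(164.5), np.float64(281.4)]
white [631. 139.] 426 z0.099 circ [0.6608 0.3551] rect [0.6553 0.3528] [np.float64(53.3), np.float64(26.1)]
white [628. 209.] 584 z0.007 circ [0.8162 0.3056] rect [0.8142 0.3039] [np.float64(38.7), np.float64(31.0)]
white [518. 264.] 1733 z0.019 circ [0.7125 0.18  ] rect [0.7135 0.1778] [np.float64(53.7), np.float64(62.4)]
white [364. 273.] 473 z0.041 circ [0.5111 0.0961] rect [0.5113 0.0954] [np.float64(25.7), np.float64(29.2)]
white [296. 294.] 901 z0.057 circ [0.4368 0.0429] rect [0.4368 
[... 210 characters left out ...]
.7483 0.0089] [np.float64(14.1), np.float64(45.6)]
orange [328. 186.] 328 z0.045 circ [0.4272 0.1779] rect [0.4283 0.1783] [np.float64(52.1), np.float64(46.3)]
orange [330. 204.] 383 z0.044 circ [0.4291 0.1745] rect [0.4298 0.1732] [np.float64(33.7), np.float64(36.0)]
yellow [488. 179.] 1079 z0.012 circ [0.6154 0.2667] rect [0.6153 0.2666] [np.float64(67.2), np.float64(77.4)]
yellow [328. 195.] 182 z0.046 circ [0.4288 0.1751] rect [0.4285 0.1746] [np.float64(40.4), np.float64(41.6)]
green [440. 251.] 564 z0.017 circ [0.595 0.156] rect [0.595  0.1586] [np.float64(71.0), np.float64(26.1)]
green [398. 275.] 322 z0.244 circ [0.4484 0.2027] rect [0.4454 0.2009] [np.float64(17.9), np.float64(8.7)]
```

View pics/w1.png

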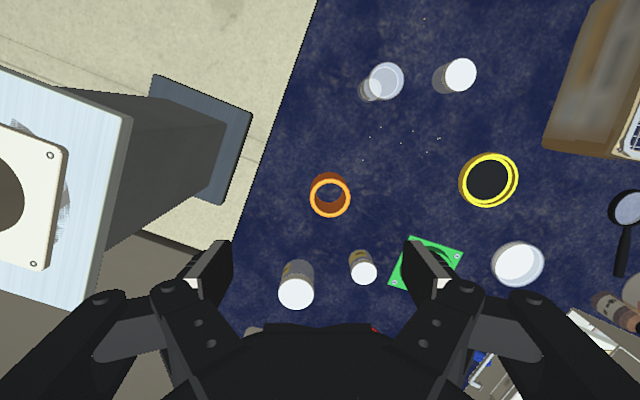

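The wrist view shows the ring at (330,195), the tube at (384,81) and the largest jar at (296,292). Both cameras agree to about 2 mm, so I'll grasp the ring.

Emit:
jog_arm:
  deltas:
    - {"delta_pos": [-0.087, 0.048, 0.0], "yaw": 0, "fingers": 1}
    - {"delta_pos": [-0.087, 0.048, 0.16], "yaw": 0, "fingers": 1}
    - {"delta_pos": [-0.087, 0.048, 0.32], "yaw": 0, "fingers": 1}
    - {"delta_pos": [-0.087, 0.048, 0.48], "yaw": 0, "fingers": 1}
    - {"delta_pos": [-0.087, 0.048, 0.6], "yaw": 0, "fingers": 1}
    - {"delta_pos": [-0.087, 0.048, 0.713], "yaw": 0, "fingers": 1}
    - {"delta_pos": [-0.087, 0.048, 0.713], "yaw": 0, "fingers": 1}
    - {"delta_pos": [-0.087, 0.048, 0.713], "yaw": 0, "fingers": 0.3}
    - {"delta_pos": [-0.087, 0.048, 0.713], "yaw": 0, "fingers": 0.3}
    - {"delta_pos": [-0.087, 0.048, 0.713], "yaw": 0, "fingers": 0.3}
    - {"delta_pos": [-0.087, 0.048, 0.713], "yaw": 0, "fingers": 0.3}
    - {"delta_pos": [-0.087, 0.048, 0.713], "yaw": 0, "fingers": 0.3}

```text
clock: 2.35
eef_pos: [0.4315, 0.1747, 0.0201]
tool_rot: [0.558, 0.83, 0.002, 0.001]
ft_force: [-2.6, 0.4, 5.7]
grip_width: 0.0472
grasp_force: 60.7
```

Emit:
jog_arm:
  deltas:
    - {"delta_pos": [0, 0, 0], "yaw": 0, "fingers": 0.3}
    - {"delta_pos": [0, 0, 0], "yaw": 0, "fingers": 0.3}
    - {"delta_pos": [0, 0, -0.1], "yaw": 0, "fingers": 0.3}
    - {"delta_pos": [0, 0, -0.2], "yaw": 0, "fingers": 0.3}
    - {"delta_pos": [0, 0, -0.3], "yaw": 0, "fingers": 0.3}
    - {"delta_pos": [0, 0, -0.3], "yaw": 0, "fingers": 0.3}

```text
clock: 2.95
eef_pos: [0.4337, 0.1751, 0.1133]
tool_rot: [0.558, 0.83, 0.005, 0.003]
ft_force: [1.9, 0.1, -0.7]
grip_width: 0.0475
grasp_force: 61.9
```

Run:
```python
from h import *
plan(.605,.1175,.1)
from m import *
for n in("top","side"):
    c=cam(n); im=c["image"]
    if n=="top":
        for q in scan(c):
            if q[0] in("orange","green","yellow") and q[4][1]>150: print(q[0],q[1].round(),q[2],round(q[3],3),ray(c,*q[4],q[3]).round(4),q[5])
        a=im[165:300,225:465]
    else: b=im[150:300,250:450]
save("lift",np.vstack([cv2.resize(a,(640,360)),cv2.resize(b,(640,240*2))[:240]]),.9)
```

```text
t3.0 pos [0.4337 0.1751 0.1133] ang22.1 tilt -0.9999 j6 1.57 w0.0475 f61.9 [ 1.9  0.1 -0.7] -> delta [-0.393   0.4558  0.0498] yaw 0.000
yellow [292. 184.] 273 0.013 [0.618  0.2652 0.0132] 14.477242469787598
green [353. 194.] 968 0.017 [0.603  0.1179 0.0169] 22.983789443969727
```

View pics/lift.png

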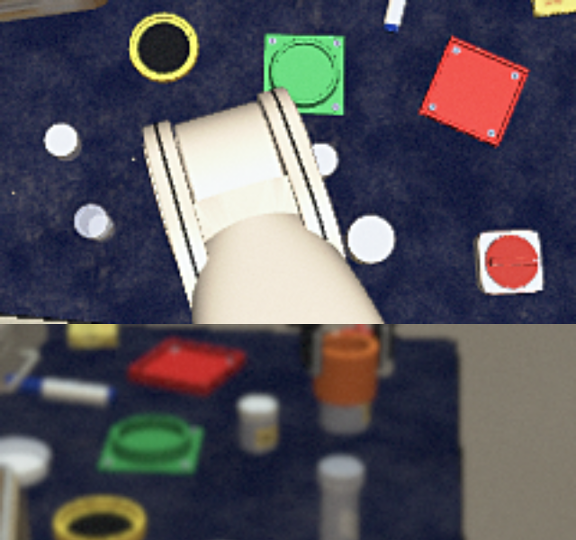

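The ring is held upright and clear of the table in the side view. In the top crop the stand cup is at (303,73). I'll carry the ring over the stand.

Emit:
jog_arm:
  deltas:
    - {"delta_pos": [-0.1, 0.12, 0.0], "yaw": 0, "fingers": 0.3}
    - {"delta_pos": [-0.2, 0.23, 0.0], "yaw": 0, "fingers": 0.3}
    - {"delta_pos": [-0.3, 0.35, 0.0], "yaw": 0, "fingers": 0.3}
    - {"delta_pos": [-0.393, 0.456, 0.0], "yaw": 0, "fingers": 0.3}
    - {"delta_pos": [-0.393, 0.456, 0.0], "yaw": 0, "fingers": 0.3}
    - {"delta_pos": [-0.393, 0.456, 0.0], "yaw": 0, "fingers": 0.3}
    - {"delta_pos": [-0.393, 0.456, 0.0], "yaw": 0, "fingers": 0.3}
    - {"delta_pos": [-0.393, 0.456, 0.0], "yaw": 0, "fingers": 0.3}

```text
clock: 3.85
eef_pos: [0.5993, 0.1164, 0.1072]
tool_rot: [0.558, 0.83, -0.0, -0.001]
ft_force: [0.8, 0.4, -0.2]
grip_width: 0.0472
grasp_force: 62.0
```

```bash
python3 - <<'E'
from h import *
plan(.605,.1175,.1)
E
python3 w.py w2|grep -E "cam|oran|gree"
```

```text
t3.9 pos [0.5993 0.1164 0.1072] ang22.2 tilt -1.0 j6 1.37 w0.0472 f62.0 [ 0.8  0.4 -0.2] -> delta [-0.0037  0.0189  0.0241] yaw 0.000
cam [0.573 0.181 0.25 ]
orange [319. 259.] 6510 z0.132 circ [0.5961 0.1237] rect [0.5962 0.1238] [np.float64(49.0), np.float64(42.3)]
green [326. 180.] 5282 z0.017 circ [0.6036 0.1237] rect [0.6039 0.123 ] [np.float64(78.1), np.float64(74.8)]
green [326. 238.] 307 z0.018 circ [0.6178 0.0844] rect [0.6175 0.0873] [np.float64(33.5), np.float64(7.8)]
```

View pics/w2.png

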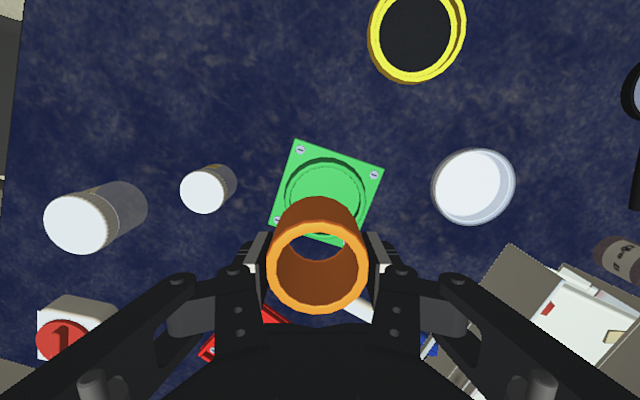

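The wrist view shows the ring held centrally, with its rim centre near (317,267). The stand's screws are at (299,150), (375,175) and (274,220), which puts the stand centre at the diagonal midpoint, about (324,197).

Run:
```python
from h import *
c=cam("wrist"); print(ray(c,324.5,197.5,.003), ray(c,317,267,.135), ray(c,299,150,.003))
m=cv2.cvtColor(c["image"],cv2.COLOR_RGB2HSV); 
# inner hole/rim bright orange
k=((m[...,0]>8)&(m[...,0]<20)&(m[...,2]>200)&(m[...,1]>120)).astype(np.uint8)
p=cv2.findNonZero(k); cn=max(cv2.findContours(k,0,1)[0],key=len); e=cv2.fitEllipse(cn); print(e, ray(c,*e[0],.135))
d=dict(np.load("top.npz")); 
for (u,v) in [(419.5/1.25,225/1.25),(459.5/1.25,265/1.25),(440/1.25,245/1.25)]: print(ray(d,u,v,.003))
plan(.605,.118,.03)
```

```text
[0.60643604 0.11717865 0.003     ] [0.59817372 0.11969673 0.135     ] [0.56956563 0.14830983 0.003     ]
((316.77099609375, 267.50640869140625), (91.44204711914062, 101.80560302734375), 89.41944885253906) [0.59817469 0.11942021 0.135     ]
[0.64204809 0.15942186 0.003     ]
[0.567947   0.07270854 0.003     ]
[0.60483952 0.11476933 0.003     ]
t4.0 pos [0.5999 0.1165 0.1078] ang22.2 tilt -1.0 j6 1.37 w0.0471 f62.0 [ 0.6  0.2 -0.3] -> delta [-0.0017  0.0176  0.2593] yaw 0.000
```

Emit:
jog_arm:
  deltas:
    - {"delta_pos": [-0.015, 0.019, 0.0], "yaw": 0, "fingers": 0.3}
    - {"delta_pos": [-0.015, 0.019, 0.07], "yaw": 0, "fingers": 0.3}
    - {"delta_pos": [-0.015, 0.019, 0.14], "yaw": 0, "fingers": 0.3}
    - {"delta_pos": [-0.015, 0.019, 0.2], "yaw": 0, "fingers": 0.3}
    - {"delta_pos": [-0.015, 0.019, 0.23], "yaw": 0, "fingers": 0.3}
    - {"delta_pos": [-0.015, 0.019, 0.26], "yaw": 0, "fingers": 0.3}
    - {"delta_pos": [-0.015, 0.019, 0.272], "yaw": 0, "fingers": 0.3}
    - {"delta_pos": [-0.015, 0.019, 0.272], "yaw": 0, "fingers": 0.3}
    - {"delta_pos": [-0.015, 0.019, 0.272], "yaw": 0, "fingers": 0.3}
    - {"delta_pos": [-0.015, 0.019, 0.272], "yaw": 0, "fingers": 0.3}

```text
clock: 4.95
eef_pos: [0.6085, 0.114, 0.0267]
tool_rot: [0.558, 0.83, 0.001, 0.001]
ft_force: [0.2, 0.2, -0.0]
grip_width: 0.0474
grasp_force: 62.0
```

Emit:
jog_arm:
  deltas:
    - {"delta_pos": [0, 0, 0.005], "yaw": 0, "fingers": 0.3}
    - {"delta_pos": [0, 0, 0.01], "yaw": 0, "fingers": 0.3}
    - {"delta_pos": [0, 0, 0.01], "yaw": 0, "fingers": 0.3}
    - {"delta_pos": [0, 0, 0.01], "yaw": 0, "fingers": 0.3}

```text
clock: 5.35
eef_pos: [0.6084, 0.1139, 0.0242]
tool_rot: [0.558, 0.83, 0.001, 0.001]
ft_force: [-2.0, -0.1, 5.2]
grip_width: 0.0477
grasp_force: 62.4
```

```bash
python3 - <<'E'
from h import *
plan(.606,.117,.02)
W=cloud(cam("wrist"));
E
python3 w.py w3|grep -E "cam|oran|gree"
```

```text
t5.3 pos [0.6084 0.1139 0.0242] ang22.1 tilt -1.0 j6 1.37 w0.0477 f62.4 [-2.  -0.1  5.2] -> delta [ 0.0125 -0.0035  0.0139] yaw 0.000
cam [0.582 0.178 0.166]
orange [319. 259.] 6484 z0.049 circ [0.6051 0.1213] rect [0.6052 0.1213] [np.float64(48.9), np.float64(42.3)]
green [316. 190.] 8147 z0.017 circ [0.6029 0.129 ] rect [0.6042 0.1294] [np.float64(75.0), np.float64(63.5)]
green [317. 246.] 1119 z0.005 circ [0.6106 0.1075] rect [0.6115 0.1056] [np.float64(15.7), np.float64(31.4)]
```

View pics/w3.png

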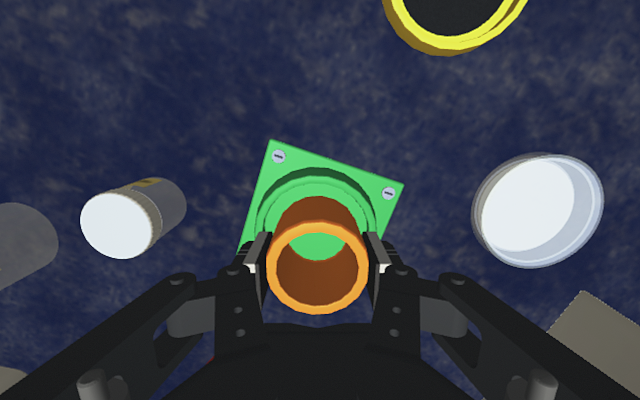

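The wrist view shows the ring inside the cup, with its top at z = 0.049 (4 + 45 mm) and light floor contact, so it's fully seated. I'll release it and retreat.

Emit:
jog_arm:
  deltas:
    - {"delta_pos": [0, 0, 0], "yaw": 0, "fingers": 0.8}
    - {"delta_pos": [0, 0, 0], "yaw": 0, "fingers": 0.8}
    - {"delta_pos": [0, 0, 0], "yaw": 0, "fingers": 0.8}
    - {"delta_pos": [0, 0, 0], "yaw": 0, "fingers": 0.8}
    - {"delta_pos": [0, 0, -0.1], "yaw": 0, "fingers": 0.8}
    - {"delta_pos": [0, 0, -0.25], "yaw": 0, "fingers": 0.8}
    - {"delta_pos": [0, 0, -0.4], "yaw": 0, "fingers": 0.8}
    - {"delta_pos": [0, 0, -0.5], "yaw": 0, "fingers": 0.8}
    - {"delta_pos": [0, 0, -0.5], "yaw": 0, "fingers": 0.8}

```text
clock: 6.35
eef_pos: [0.6112, 0.1145, 0.179]
tool_rot: [0.558, 0.83, 0.004, 0.004]
ft_force: [0.0, 0.5, -0.3]
grip_width: 0.0683
grasp_force: 0.0
```

Run:
```python
from h import *
plan(.4237,.307,.175,36)
c=cam("wrist"); W=cloud(c); m=cv2.cvtColor(c["image"],cv2.COLOR_RGB2HSV)
k=((m[...,0]>4)&(m[...,0]<22)&(m[...,2]>200)&(m[...,1]>120)).astype(np.uint8)
cn=max(cv2.findContours(k,0,1)[0],key=len); e=cv2.fitEllipse(cn); print(e, ray(c,*e[0],.049), np.nanpercentile(W[k>0][:,2],[50,95]))
```

```text
t6.3 pos [0.6112 0.1145 0.179 ] ang22.2 tilt -0.9999 j6 1.37 w0.0683 f0.0 [ 0.   0.5 -0.3] -> delta [ 0.8301 -0.3371  0.0078] yaw -0.308
((312.37677001953125, 186.57357788085938), (46.41151809692383, 47.78837966918945), 87.80133056640625) [0.60756429 0.11476342 0.049     ] [0.04831544 0.04957431]
```

Emit:
jog_arm:
  deltas:
    - {"delta_pos": [0.83, -0.337, 0.0], "yaw": -0.3, "fingers": 0.8}
    - {"delta_pos": [0.83, -0.337, 0.0], "yaw": -0.3, "fingers": 0.8}
    - {"delta_pos": [0.83, -0.337, 0.0], "yaw": -0.3, "fingers": 0.8}
    - {"delta_pos": [0.83, -0.337, 0.0], "yaw": -0.3, "fingers": 0.8}
    - {"delta_pos": [0.83, -0.337, 0.0], "yaw": -0.3, "fingers": 0.8}
    - {"delta_pos": [0.83, -0.337, 0.0], "yaw": -0.3, "fingers": 0.8}
    - {"delta_pos": [0.83, -0.337, 0.0], "yaw": -0.3, "fingers": 0.8}
    - {"delta_pos": [0.83, -0.337, 0.0], "yaw": -0.3, "fingers": 0.8}
    - {"delta_pos": [0.83, -0.337, 0.0], "yaw": -0.3, "fingers": 0.8}

```text
clock: 7.3
eef_pos: [0.4207, 0.3054, 0.172]
tool_rot: [0.457, 0.889, -0.001, -0.0]
ft_force: [-0.2, -0.4, 0.6]
grip_width: 0.068
grasp_force: 0.0
```

```bash
python3 - <<'E'
from h import *
plan(.4237,.307,.05,36)
E
python3 w.py w4|grep -E "cam|white"
```

```text
t7.3 pos [0.4207 0.3054 0.172 ] ang35.6 tilt -1.0 j6 1.58 w0.0680 f0.0 [-0.2 -0.4  0.6] -> delta [-0.0014  0.0118  0.4065] yaw -0.009
cam [0.381 0.362 0.314]
white [168.  68.] 31127 z-0.717 circ [-0.1113  0.1737] rect [-0.0288  0.0146] [np.float64(934.4), np.float64(1210.7)]
white [528.  93.] 6441 z0.081 circ [0.508  0.4798] rect [0.5155 0.4766] [np.float64(72.6), np.float64(118.4)]
white [ 14. 166.] 2553 z0.001 circ [0.1283 0.0995] rect [0.1462 0.1124] [np.float64(130.4), np.float64(44.2)]
white [632. 144.] 409 z0.012 circ [0.6608 0.5342] rect [0.6585 0.5325] [np.float64(43.7), np.float64(22.4)]
white [325. 199.] 1456 z0.096 circ [0.4223 0.315 ] rect [0.4241 0.3149] [np.float64(30.1), np.float64(38.0)]
white [416. 196.] 913 z0.041 circ [0.5055 0.3566] rect [0.5064 0.3564] [np.float64(31.7), np.float64(31.7)]
white [606. 295.] 2584 z0.099 circ [0.677  0.4016] rect [0.6594 0.3889] [np.float64(116.2), np.float64(62.3)]
white [186. 370.] 319 z0.057 circ [0.4187 0.0501] rect [0.4226 0.0495] [np.float64(14.2), np.float64(31.9)]
white [452. 373.] 534 z0.019 circ [0.7151 0.1996] rect [0.7149 0.2016] [np.float64(39.9), np.float64(17.6)]
```

View pics/w4.png

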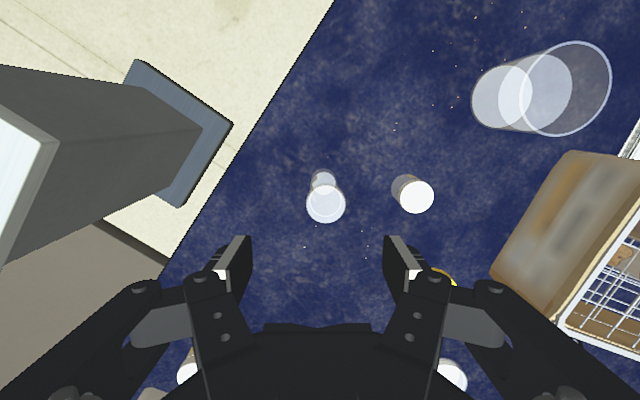

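The wrist view shows the tube cap circle centred at about (325,204) and its foot at (323,181). I'll refine the position from these.

Run:
```python
from h import *
c=cam("wrist"); print(ray(c,325.5,204,.096),ray(c,323,182,.001))
t=dict(np.load("top.npz")); print(ray(t,262.5,257,.096))
p=ray(c,325.5,204,.096); plan(.424,.309,.05,36)
```

```text
[0.42609142 0.31002539 0.096     ] [0.42815927 0.30683677 0.001     ]
[0.42600223 0.30873518 0.096     ]
t7.4 pos [0.4211 0.3053 0.1723] ang35.5 tilt -1.0 j6 1.58 w0.0685 f0.0 [ 0.9 -0.3  0.4] -> delta [0.0043 0.0154 0.4078] yaw -0.010
```

Emit:
jog_arm:
  deltas:
    - {"delta_pos": [0.0, 0.021, 0.0], "yaw": 0, "fingers": 0.8}
    - {"delta_pos": [0.0, 0.021, 0.15], "yaw": 0, "fingers": 0.8}
    - {"delta_pos": [0.0, 0.021, 0.3], "yaw": 0, "fingers": 0.8}
    - {"delta_pos": [0.0, 0.021, 0.408], "yaw": 0, "fingers": 0.8}
    - {"delta_pos": [0.0, 0.021, 0.408], "yaw": 0, "fingers": 0.8}
    - {"delta_pos": [0.0, 0.021, 0.408], "yaw": 0, "fingers": 0.8}
    - {"delta_pos": [0.0, 0.021, 0.408], "yaw": 0, "fingers": 0.1}
    - {"delta_pos": [0.0, 0.021, 0.408], "yaw": 0, "fingers": 0.1}
    - {"delta_pos": [0.0, 0.021, 0.408], "yaw": 0, "fingers": 0.1}
    - {"delta_pos": [0.0, 0.021, 0.408], "yaw": 0, "fingers": 0.1}
    - {"delta_pos": [0.0, 0.021, 0.408], "yaw": 0, "fingers": 0.1}
    - {"delta_pos": [0.0, 0.021, 0.408], "yaw": 0, "fingers": 0.1}

```text
clock: 8.6
eef_pos: [0.4269, 0.3111, 0.0527]
tool_rot: [0.457, 0.89, 0.002, 0.001]
ft_force: [-1.1, -0.0, 5.4]
grip_width: 0.03
grasp_force: 58.4
```

Emit:
jog_arm:
  deltas:
    - {"delta_pos": [0, 0, 0], "yaw": 0, "fingers": 0.1}
    - {"delta_pos": [0, 0, 0], "yaw": 0, "fingers": 0.1}

```text
clock: 8.8
eef_pos: [0.4269, 0.3111, 0.0527]
tool_rot: [0.457, 0.89, 0.002, 0.001]
ft_force: [-0.5, -0.6, 6.2]
grip_width: 0.0297
grasp_force: 58.4
```

Emit:
jog_arm:
  deltas:
    - {"delta_pos": [0, 0, -0.1], "yaw": 0, "fingers": 0.1}
    - {"delta_pos": [0, 0, -0.22], "yaw": 0, "fingers": 0.1}
    - {"delta_pos": [0, 0, -0.36], "yaw": 0, "fingers": 0.1}
    - {"delta_pos": [0, 0, -0.36], "yaw": 0, "fingers": 0.1}
    - {"delta_pos": [0, 0, -0.36], "yaw": 0, "fingers": 0.1}

```text
clock: 9.3
eef_pos: [0.4264, 0.3107, 0.1604]
tool_rot: [0.457, 0.89, 0.002, 0.001]
ft_force: [-1.0, -0.3, -0.4]
grip_width: 0.0302
grasp_force: 59.2
```

Run:
```python
from h import *
plan(.6075,.115,.16,22)
```

```text
t9.3 pos [0.4264 0.3107 0.1604] ang35.7 tilt -1.0 j6 1.58 w0.0302 f59.2 [-1.  -0.3 -0.4] -> delta [-0.8821  0.1102  0.0018] yaw 0.303
```

Emit:
jog_arm:
  deltas:
    - {"delta_pos": [-0.12, 0.015, 0.0], "yaw": 0.05, "fingers": 0.1}
    - {"delta_pos": [-0.24, 0.03, 0.0], "yaw": 0.1, "fingers": 0.1}
    - {"delta_pos": [-0.36, 0.045, 0.0], "yaw": 0.15, "fingers": 0.1}
    - {"delta_pos": [-0.48, 0.06, 0.0], "yaw": 0.2, "fingers": 0.1}
    - {"delta_pos": [-0.6, 0.075, 0.0], "yaw": 0.25, "fingers": 0.1}
    - {"delta_pos": [-0.72, 0.09, 0.0], "yaw": 0.3, "fingers": 0.1}
    - {"delta_pos": [-0.82, 0.1, 0.0], "yaw": 0.3, "fingers": 0.1}
    - {"delta_pos": [-0.882, 0.11, 0.0], "yaw": 0.3, "fingers": 0.1}
    - {"delta_pos": [-0.882, 0.11, 0.0], "yaw": 0.3, "fingers": 0.1}
    - {"delta_pos": [-0.882, 0.11, 0.0], "yaw": 0.3, "fingers": 0.1}
    - {"delta_pos": [-0.882, 0.11, 0.0], "yaw": 0.3, "fingers": 0.1}

```text
clock: 10.4
eef_pos: [0.6053, 0.1149, 0.1575]
tool_rot: [0.558, 0.83, -0.001, -0.001]
ft_force: [-0.7, -0.3, -0.4]
grip_width: 0.0299
grasp_force: 59.2
```

```bash
python3 - <<'E'
from h import *
plan(.6075,.115,.057)
E
python3 w.py w5|grep -E "cam|oran|white"
```

```text
t10.4 pos [0.6053 0.1149 0.1575] ang22.2 tilt -1.0 j6 1.37 w0.0299 f59.2 [-0.7 -0.3 -0.4] -> delta [-0.0027  0.0077  0.3349] yaw 0.000
cam [0.579 0.179 0.3  ]
white [40. 13.] 1771 z-0.718 circ [-0.3632  0.1384] rect [-0.3611  0.1215] [np.float64(121.9), np.float64(261.8)]
white [595.  88.] 1571 z0.007 circ [0.8186 0.3053] rect [0.8182 0.3054] [np.float64(39.4), np.float64(51.9)]
white [444. 171.] 3357 z0.019 circ [0.7168 0.1773] rect [0.7162 0.1769] [np.float64(62.4), np.float64(65.4)]
white [217. 174.] 1024 z0.042 circ [0.5124 0.0949] rect [0.5127 0.0954] [np.float64(34.1), np.float64(30.3)]
white [ 33. 174.] 437 z-0.717 circ [-0.3245 -0.4006] rect [-0.3177 -0.4232] [np.float64(70.0), np.float64(149.1)]
white [115. 201.] 1995 z0.057 circ [0.4389 0.0437] rect [0.4386 0.0426] [np.float64(46.7), np.float64(38.8)]
white [318. 213.] 198 z0.142 circ [0.6002 0.1284] rect [0.6003 0.1282] [np.float64(6.1), np.float64(13.3)]
white [316. 229.] 635 z0.172 circ [0.5971 0.1323] rect [0.5978 0.1301] [np.float64(15.6), np.float64(11.6)]
white [525. 283.] 4578 z0.059 circ [0.8227 0.1108] rect [0.8199 0.1112] [np.float64(67.0), np.float64(61.1)]
white [317. 293.] 4145 z0.201 circ [0.6046 0.1149] rect [0.6045 0.1156] [np.float64(23.3), np.float64(27.1)]
white [107. 289.] 721 z0.027 circ [ 0.4304 -0.088 ] rect [ 0.4311 -0.0835] [np.float64(60.4), np.float64(28.9)]
white [627. 362.] 395 z0.141 circ [0.8375 0.1083] rect [0.8414 0.107 ] [np.float64(6.8), np.float64(25.8)]
orange [319. 174.] 373 z0.048 circ [0.6061 0.1188] rect [0.604  0.1253] [np.float64(46.9), np.float64(34.9)]
orange [335. 200.] 189 z0.048 circ [0.6222 0.1178] rect [0.6226 0.1176] [np.float64(12.2), np.float64(20.6)]
```

View pics/w5.png

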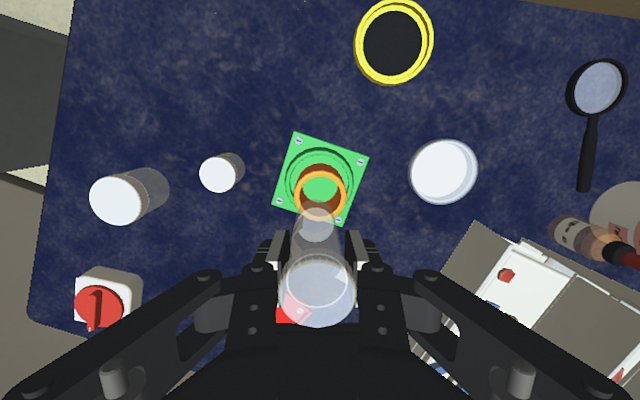

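The wrist view shows the ring rim centred at about (319,194), the held tube's foot disc at (317,225) and its cap at (317,290). I'll work out the remaining offset.

Run:
```python
from h import *
c=cam("wrist"); print(ray(c,319,194,.049),ray(c,317,225,.106),ray(c,317,290,.202))
m=cv2.cvtColor(c["image"],cv2.COLOR_RGB2HSV)
k=((m[...,0]>4)&(m[...,0]<24)&(m[...,2]>190)&(m[...,1]>120)).astype(np.uint8); k[:,:280]=0;k[:,360:]=0;k[:150]=0;k[230:]=0
p=cv2.findNonZero(k); h=cv2.convexHull(p); print(cv2.minEnclosingCircle(p), ray(c,*cv2.minEnclosingCircle(p)[0],.049))
t=cam("top")
m=cv2.cvtColor(t["image"],cv2.COLOR_RGB2HSV)
```

```text
[0.60677803 0.11586968 0.049     ] [0.60811819 0.10795751 0.106     ] [0.60426337 0.11776412 0.202     ]
((319.2926940917969, 196.09756469726562), 26.376306533813477) [0.60778804 0.11412    0.049     ]
```

Run:
```python
from h import *
c=cam("side"); save("s2",c["image"][110:230,220:360],5)
w=cam("wrist"); save("x",w["image"])
for p in [(.6053,.1149,.105),(.6053,.1149,.201),(.6075,.115,.049)]:
    q=w["R"]@np.array(p)+w["t"]; print(q[:2]/q[2]*[w["fx"],w["fy"]]+[w["cx"],w["cy"]])
    q=c["R"]@np.array(p)+c["t"]; print("side crop",(q[:2]/q[2]*[c["fx"],c["fy"]]+[c["cx"],c["cy"]]-[220,110])*5)
```

```text
[316.25799653 214.31577769]
side crop [404.94215208 230.11801339]
[315.63015211 293.80267603]
side crop [398.63037269  44.92852301]
[318.67125305 194.70180729]
side crop [404.14473283 331.72697284]
```

View pics/s2.png

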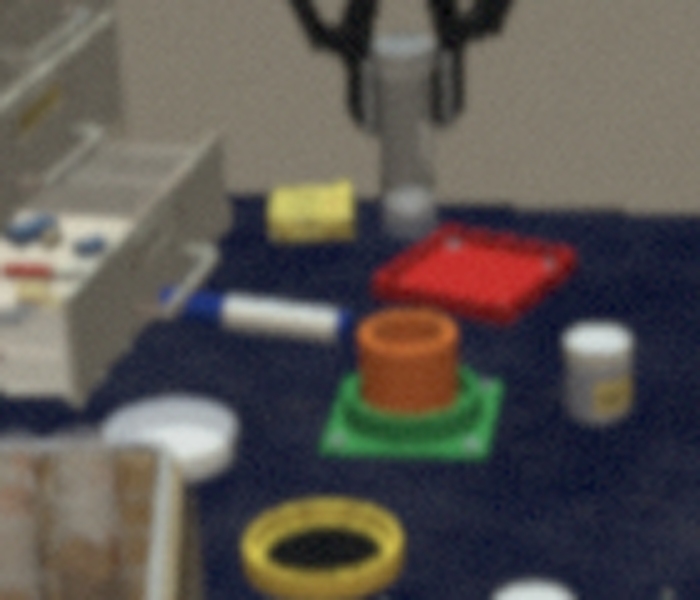

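In the side view the tube hangs vertical, with its cap at (404,45) and foot at (408,225), above the ring at (409,330). The disc at (317,225) in the wrist view is the tube's inner septum, not its foot. I'll lower it now.

Emit:
jog_arm:
  deltas:
    - {"delta_pos": [-0.003, 0.008, 0.0], "yaw": 0, "fingers": 0.1}
    - {"delta_pos": [-0.003, 0.008, 0.07], "yaw": 0, "fingers": 0.1}
    - {"delta_pos": [-0.003, 0.008, 0.13], "yaw": 0, "fingers": 0.1}
    - {"delta_pos": [-0.003, 0.008, 0.18], "yaw": 0, "fingers": 0.1}
    - {"delta_pos": [-0.003, 0.008, 0.22], "yaw": 0, "fingers": 0.1}
    - {"delta_pos": [-0.003, 0.008, 0.25], "yaw": 0, "fingers": 0.1}
    - {"delta_pos": [-0.003, 0.008, 0.25], "yaw": 0, "fingers": 0.1}
    - {"delta_pos": [-0.003, 0.008, 0.25], "yaw": 0, "fingers": 0.1}

```text
clock: 11.45
eef_pos: [0.6093, 0.1144, 0.0837]
tool_rot: [0.558, 0.83, 0.0, 0.0]
ft_force: [0.2, -0.3, -1.1]
grip_width: 0.0298
grasp_force: 59.2
```

Emit:
jog_arm:
  deltas:
    - {"delta_pos": [-0.001, -0.005, 0.03], "yaw": 0, "fingers": 0.1}
    - {"delta_pos": [-0.001, -0.005, 0.06], "yaw": 0, "fingers": 0.1}
    - {"delta_pos": [-0.001, -0.005, 0.08], "yaw": 0, "fingers": 0.1}
    - {"delta_pos": [-0.001, -0.005, 0.085], "yaw": 0, "fingers": 0.1}
    - {"delta_pos": [-0.001, -0.005, 0.085], "yaw": 0, "fingers": 0.1}
    - {"delta_pos": [-0.001, -0.005, 0.085], "yaw": 0, "fingers": 0.1}

```text
clock: 12.05
eef_pos: [0.6079, 0.1135, 0.058]
tool_rot: [0.558, 0.83, 0.0, 0.0]
ft_force: [-0.5, -0.2, -0.1]
grip_width: 0.0298
grasp_force: 59.2
```

Emit:
jog_arm:
  deltas:
    - {"delta_pos": [0, 0, 0.006], "yaw": 0, "fingers": 0.1}
    - {"delta_pos": [0, 0, 0.006], "yaw": 0, "fingers": 0.1}
    - {"delta_pos": [0, 0, 0.006], "yaw": 0, "fingers": 0.1}

```text
clock: 12.35
eef_pos: [0.6083, 0.1136, 0.0568]
tool_rot: [0.558, 0.83, 0.0, 0.0]
ft_force: [0.7, 1.2, 2.6]
grip_width: 0.0295
grasp_force: 59.2
```

Emit:
jog_arm:
  deltas:
    - {"delta_pos": [0, 0, 0], "yaw": 0, "fingers": 0.7}
    - {"delta_pos": [0, 0, 0], "yaw": 0, "fingers": 0.7}
    - {"delta_pos": [0, 0, 0], "yaw": 0, "fingers": 0.7}
    - {"delta_pos": [0, 0, 0], "yaw": 0, "fingers": 0.7}
    - {"delta_pos": [0, 0, -0.08], "yaw": 0, "fingers": 0.7}
    - {"delta_pos": [0, 0, -0.2], "yaw": 0, "fingers": 0.7}
    - {"delta_pos": [0, 0, -0.33], "yaw": 0, "fingers": 1}
    - {"delta_pos": [0, 0, -0.45], "yaw": 0, "fingers": 1}
    - {"delta_pos": [0, 0, -0.45], "yaw": 0, "fingers": 1}

```text
clock: 13.25
eef_pos: [0.6112, 0.1141, 0.1978]
tool_rot: [0.558, 0.83, 0.004, 0.004]
ft_force: [0.2, 0.5, 0.7]
grip_width: 0.0856
grasp_force: 0.0
```

Run:
```python
from h import *
plan(.4376,.042,.18,4)
c=cam("side"); save("s3",c["image"][110:230,220:360],4)
```

```text
t13.2 pos [0.6112 0.1141 0.1978] ang22.1 tilt -0.9999 j6 1.37 w0.0856 f0.0 [0.2 0.5 0.7] -> delta [-0.0044 -0.6273  0.0521] yaw 0.403
```

View pics/s3.png

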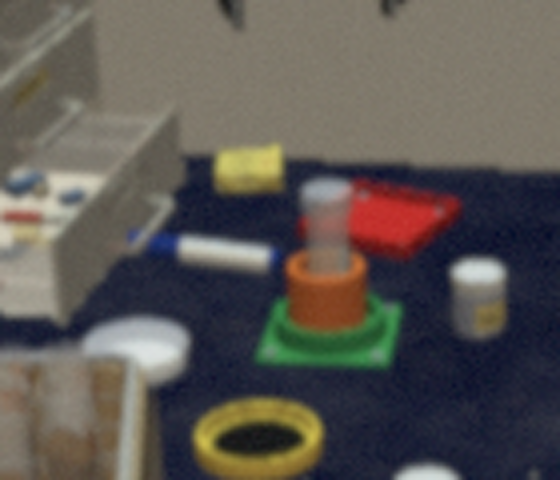

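The side view shows the tube upright inside the ring at (326,225). The jar is next.

Emit:
jog_arm:
  deltas:
    - {"delta_pos": [-0.004, -0.627, 0.05], "yaw": 0.49, "fingers": 1}
    - {"delta_pos": [-0.004, -0.627, 0.05], "yaw": 0.49, "fingers": 1}
    - {"delta_pos": [-0.004, -0.627, 0.05], "yaw": 0.49, "fingers": 1}
    - {"delta_pos": [-0.004, -0.627, 0.05], "yaw": 0.49, "fingers": 1}
    - {"delta_pos": [-0.004, -0.627, 0.05], "yaw": 0.49, "fingers": 1}
    - {"delta_pos": [-0.004, -0.627, 0.05], "yaw": 0.49, "fingers": 1}
    - {"delta_pos": [-0.004, -0.627, 0.05], "yaw": 0.49, "fingers": 1}
    - {"delta_pos": [-0.004, -0.627, 0.05], "yaw": 0.49, "fingers": 1}

```text
clock: 14.1
eef_pos: [0.4354, 0.0418, 0.1761]
tool_rot: [0.706, 0.708, 0.0, 0.0]
ft_force: [-0.2, -0.6, -0.1]
grip_width: 0.0853
grasp_force: 0.0
```

```bash
python3 - <<'E'
from h import *
plan(.4375,.042,.012,0)
E
python3 w.py w6|grep -E "cam|white|oran"
```

```text
t14.1 pos [0.4354 0.0418 0.1761] ang0.1 tilt -1.0 j6 1.66 w0.0853 f0.0 [-0.2 -0.6 -0.1] -> delta [5.000e-04 6.500e-03 5.471e-01] yaw 0.003
cam [0.435 0.111 0.318]
white [ 78. 122.] 36076 z0.001 circ [0.1969 0.061 ] rect [0.2014 0.061 ] [np.float64(361.1), np.float64(243.7)]
white [608.  46.] 4115 z0.019 circ [0.7113 0.1784] rect [0.7094 0.1767] [np.float64(78.1), np.float64(72.8)]
white [548. 114.] 1443 z0.100 circ [0.6055 0.1118] rect [0.6061 0.1121] [np.float64(29.8), np.float64(35.5)]
white [398. 133.] 1007 z0.042 circ [0.5113 0.0953] rect [0.5118 0.0949] [np.float64(34.1), np.float64(34.1)]
white [614. 205.] 531 z0.030 circ [0.7562 0.0212] rect [0.7557 0.0214] [np.float64(18.6), np.float64(86.4)]
white [320. 191.] 1772 z0.057 circ [0.4375 0.0419] rect [0.4374 0.0419] [np.float64(42.4), np.float64(43.4)]
white [553. 196.] 892 z0.018 circ [0.6948 0.023 ] rect [0.6948 0.0261] [np.float64(65.4), np.float64(16.2)]
white [188. 232.] 3405 z-0.717 circ [-0.118  -0.3182] rect [-0.1123 -0.3441] [np.float64(174.9), np.float64(425.5)]
white [313. 294.] 881 z0.027 circ [ 0.43   -0.1009] rect [ 0.4302 -0.0989] [np.float64(46.4), np.float64(53.6)]
orange [484. 111.] 1511 z0.048 circ [0.5966 0.1169] rect [0.5952 0.1159] [np.float64(63.0), np.float64(55.4)]
```

View pics/w6.png

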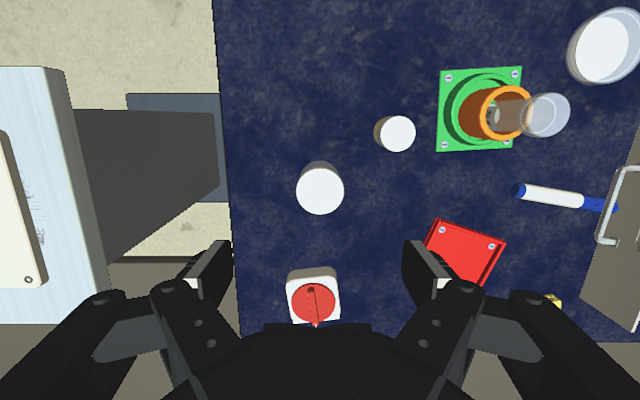

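The wrist view shows the jar lid at (320,190), which gives (0.4375, 0.042). I'll descend and grip.

Emit:
jog_arm:
  deltas:
    - {"delta_pos": [0, 0.005, 0.15], "yaw": 0, "fingers": 1}
    - {"delta_pos": [0, 0.005, 0.3], "yaw": 0, "fingers": 1}
    - {"delta_pos": [0, 0.005, 0.43], "yaw": 0, "fingers": 1}
    - {"delta_pos": [0, 0.005, 0.52], "yaw": 0, "fingers": 1}
    - {"delta_pos": [0, 0.005, 0.545], "yaw": 0, "fingers": 1}
    - {"delta_pos": [0, 0.005, 0.545], "yaw": 0, "fingers": 1}
    - {"delta_pos": [0, 0.005, 0.545], "yaw": 0, "fingers": 0.25}
    - {"delta_pos": [0, 0.005, 0.545], "yaw": 0, "fingers": 0.25}
    - {"delta_pos": [0, 0.005, 0.545], "yaw": 0, "fingers": 0.25}
    - {"delta_pos": [0, 0.005, 0.545], "yaw": 0, "fingers": 0.25}
    - {"delta_pos": [0, 0.005, 0.545], "yaw": 0, "fingers": 0.25}
    - {"delta_pos": [0, 0.005, 0.545], "yaw": 0, "fingers": 0.25}

```text
clock: 15.35
eef_pos: [0.4372, 0.0416, 0.0142]
tool_rot: [0.706, 0.708, 0.002, 0.001]
ft_force: [0.6, -0.1, 6.3]
grip_width: 0.0436
grasp_force: 60.5
```

Emit:
jog_arm:
  deltas:
    - {"delta_pos": [0, 0, 0], "yaw": 0, "fingers": 0.25}
    - {"delta_pos": [0, 0, -0.1], "yaw": 0, "fingers": 0.25}
    - {"delta_pos": [0, 0, -0.25], "yaw": 0, "fingers": 0.25}
    - {"delta_pos": [0, 0, -0.4], "yaw": 0, "fingers": 0.25}
    - {"delta_pos": [0, 0, -0.52], "yaw": 0, "fingers": 0.25}
    - {"delta_pos": [0, 0, -0.52], "yaw": 0, "fingers": 0.25}
    - {"delta_pos": [0, 0, -0.52], "yaw": 0, "fingers": 0.25}

```text
clock: 16.05
eef_pos: [0.436, 0.0415, 0.1696]
tool_rot: [0.706, 0.708, 0.001, 0.001]
ft_force: [0.1, -0.4, -0.9]
grip_width: 0.0435
grasp_force: 61.3
```

Run:
```python
from m import *
plan(.6175,.2655,.17,25)
c=cam("top")
for q in scan(c):
    if q[0] in("yellow","red") and 500>q[4][0]>200 and q[4][1]>150: print(q[0],q[1].round(),q[2],round(q[3],3),ray(c,*q[4],q[3]).round(4))
```

```text
t16.1 pos [0.436  0.0415 0.1696] ang0.1 tilt -1.0 j6 1.66 w0.0435 f61.3 [ 0.1 -0.4 -0.9] -> delta [0.7457 0.6062 0.0008] yaw -0.553
red [423. 197.] 823 0.011 [ 0.6112 -0.0628  0.0109]
yellow [292. 183.] 276 0.013 [0.6181 0.2652 0.0134]
```

Emit:
jog_arm:
  deltas:
    - {"delta_pos": [0.1, 0.08, 0], "yaw": -0.1, "fingers": 0.25}
    - {"delta_pos": [0.22, 0.18, 0], "yaw": -0.2, "fingers": 0.25}
    - {"delta_pos": [0.34, 0.27, 0], "yaw": -0.3, "fingers": 0.25}
    - {"delta_pos": [0.46, 0.37, 0], "yaw": -0.4, "fingers": 0.25}
    - {"delta_pos": [0.57, 0.46, 0], "yaw": -0.5, "fingers": 0.25}
    - {"delta_pos": [0.67, 0.54, 0], "yaw": -0.5, "fingers": 0.25}
    - {"delta_pos": [0.745, 0.606, 0], "yaw": -0.5, "fingers": 0.25}
    - {"delta_pos": [0.745, 0.606, 0], "yaw": -0.5, "fingers": 0.25}
    - {"delta_pos": [0.745, 0.606, 0], "yaw": -0.5, "fingers": 0.25}
    - {"delta_pos": [0.745, 0.606, 0], "yaw": -0.5, "fingers": 0.25}

```text
clock: 17.1
eef_pos: [0.6157, 0.2641, 0.1671]
tool_rot: [0.555, 0.832, -0.002, -0.001]
ft_force: [0.1, -0.5, -0.5]
grip_width: 0.0438
grasp_force: 61.4
```

```bash
python3 - <<'E'
from h import *
plan(.6175,.2655,.021)
E
python3 w.py w7|grep -E "cam|yell|z0.1|z0.2"
```

```text
t17.1 pos [0.6157 0.2641 0.1671] ang22.6 tilt -1.0 j6 1.58 w0.0438 f61.4 [ 0.1 -0.5 -0.5] -> delta [0.002  0.0092 0.4871] yaw 0.000
cam [0.589 0.329 0.309]
white [525.  21.] 268 z0.139 circ [0.6667 0.4188] rect [0.6692 0.4153] [np.float64(21.6), np.float64(39.5)]
white [611.  22.] 727 z0.139 circ [0.7115 0.4286] rect [0.71   0.4282] [np.float64(31.1), np.float64(46.7)]
white [317. 285.] 7987 z0.209 circ [0.6148 0.2658] rect [0.6136 0.2685] [np.float64(31.0), np.float64(39.1)]
white [623. 372.] 1102 z0.126 circ [0.8945 0.2324] rect [0.8931 0.2423] [np.float64(35.6), np.float64(20.7)]
orange [486.  32.] 242 z0.121 circ [0.6652 0.4136] rect [0.6627 0.4111] [np.float64(23.5), np.float64(11.8)]
orange [546.  40.] 220 z0.130 circ [0.6929 0.4181] rect [0.6921 0.417 ] [np.float64(14.4), np.float64(11.0)]
yellow [322. 176.] 1237 z0.012 circ [0.6187 0.2677] rect [0.6177 0.271 ] [np.float64(70.4), np.float64(63.0)]
```

Emit:
jog_arm:
  deltas:
    - {"delta_pos": [0.003, 0.006, 0.12], "yaw": 0, "fingers": 0.25}
    - {"delta_pos": [0.003, 0.006, 0.25], "yaw": 0, "fingers": 0.25}
    - {"delta_pos": [0.003, 0.006, 0.36], "yaw": 0, "fingers": 0.25}
    - {"delta_pos": [0.003, 0.006, 0.43], "yaw": 0, "fingers": 0.25}
    - {"delta_pos": [0.003, 0.006, 0.465], "yaw": 0, "fingers": 0.25}
    - {"delta_pos": [0.003, 0.006, 0.48], "yaw": 0, "fingers": 0.25}
    - {"delta_pos": [0.003, 0.006, 0.48], "yaw": 0, "fingers": 0.25}
    - {"delta_pos": [0.003, 0.006, 0.48], "yaw": 0, "fingers": 0.25}

```text
clock: 17.95
eef_pos: [0.6194, 0.2671, 0.0265]
tool_rot: [0.555, 0.832, 0.001, 0.001]
ft_force: [0.4, 0.0, -0.1]
grip_width: 0.0434
grasp_force: 61.4
```

Emit:
jog_arm:
  deltas:
    - {"delta_pos": [0, 0, 0.005], "yaw": 0, "fingers": 0.25}
    - {"delta_pos": [0, 0, 0.01], "yaw": 0, "fingers": 0.25}
    - {"delta_pos": [0, 0, 0.01], "yaw": 0, "fingers": 0.25}
    - {"delta_pos": [0, 0, 0.01], "yaw": 0, "fingers": 0.25}

```text
clock: 18.35
eef_pos: [0.6182, 0.2668, 0.0217]
tool_rot: [0.555, 0.832, 0.0, 0.0]
ft_force: [-0.8, -0.2, -0.2]
grip_width: 0.0437
grasp_force: 61.4
```

Emit:
jog_arm:
  deltas:
    - {"delta_pos": [0, 0, 0.006], "yaw": 0, "fingers": 0.25}
    - {"delta_pos": [0, 0, 0.009], "yaw": 0, "fingers": 0.25}
    - {"delta_pos": [0, 0, 0.009], "yaw": 0, "fingers": 0.25}
    - {"delta_pos": [0, 0, 0.009], "yaw": 0, "fingers": 0.25}

```text
clock: 18.75
eef_pos: [0.6181, 0.2667, 0.0187]
tool_rot: [0.555, 0.832, -0.0, -0.0]
ft_force: [-0.2, 0.1, -1.2]
grip_width: 0.0434
grasp_force: 61.4
```

Emit:
jog_arm:
  deltas:
    - {"delta_pos": [0, 0, 0.004], "yaw": 0, "fingers": 0.25}
    - {"delta_pos": [0, 0, 0.004], "yaw": 0, "fingers": 0.25}
    - {"delta_pos": [0, 0, 0.004], "yaw": 0, "fingers": 0.25}
    - {"delta_pos": [0, 0, 0.004], "yaw": 0, "fingers": 0.9}
    - {"delta_pos": [0, 0, 0.004], "yaw": 0, "fingers": 0.9}
    - {"delta_pos": [0, 0, 0.004], "yaw": 0, "fingers": 0.9}
    - {"delta_pos": [0, 0, 0.004], "yaw": 0, "fingers": 0.9}
    - {"delta_pos": [0, 0, -0.1], "yaw": 0, "fingers": 0.9}
    - {"delta_pos": [0, 0, -0.25], "yaw": 0, "fingers": 0.9}
    - {"delta_pos": [0, 0, -0.4], "yaw": 0, "fingers": 0.9}
    - {"delta_pos": [0, 0, -0.56], "yaw": 0, "fingers": 0.9}
    - {"delta_pos": [0, 0, -0.56], "yaw": 0, "fingers": 0.9}

```text
clock: 19.95
eef_pos: [0.6222, 0.2685, 0.1964]
tool_rot: [0.555, 0.832, 0.007, 0.004]
ft_force: [0.1, 0.2, -0.1]
grip_width: 0.077
grasp_force: 0.0
```

Run:
```python
from m import *
c=cam("top")
for q in scan(c):
    if 500>q[4][0]>240 and q[4][1]>170 and q[2]>100: print(q[0],q[1].round(),q[2],"z%.3f"%q[3],ray(c,*q[4],q[3]).round(4),ray(c,*q[6][0],q[3]).round(4),q[6][2])
plan(.431,-.101,.18,0)
# bar angle + tray corners from stored first top view
t=dict(np.load("top.npz"));
for q in scan(t):
    if q[0]=="red" and 400<q[4][0]<460 and q[4][1]>180:
        b=cv2.boxPoints(q[6]); print([ray(t,*p,.042 if q[2]<500 else .012)[:2].round(4) for p in b])
    if q[0]=="white" and abs(q[1][0]-436)<3: b=cv2.boxPoints(q[6]); print("body",[ray(t,*p,.026)[:2].round(4) for p in b])
```

```text
white [333. 196.] 56454 z0.685 [0.4597 0.1905 0.6846] [0.4536 0.1993 0.6846] 90.0
white [355. 188.] 155 z0.102 [0.6027 0.1126 0.1017] [0.6026 0.1121 0.1017] 7.125016689300537
white [250. 223.] 142 z0.043 [0.5073 0.3549 0.0433] [0.5073 0.3549 0.0433] 90.0
white [437. 274.] 236 z0.028 [ 0.4301 -0.1021  0.0282] [ 0.4312 -0.1008  0.0282] 90.0
white [278. 387.] 783 z0.693 [0.2596 0.2028 0.6929] [0.2596 0.204  0.6929] 77.73522186279297
white [247. 392.] 441 z0.687 [0.2538 0.237  0.6874] [0.255  0.2374 0.6874] 90.0
red [422. 203.] 1188 z0.011 [ 0.6032 -0.0606  0.0115] [ 0.6025 -0.0595  0.0115] 22.249025344848633
red [438. 274.] 367 z0.041 [ 0.4306 -0.1001  0.0412] [ 0.4311 -0.0996  0.0412] 45.0
green [361. 196.] 302 z0.018 [0.6037 0.1081 0.0179] [0.6038 0.1069 0.0179] 90.0
t20.0 pos [0.6209 0.2679 0.1925] ang22.6 tilt -0.9999 j6 1.58 w0.0772 f0.0 [-0.9 -0.2 -1.1] -> delta [-0.8921 -1.0574  0.0304] yaw 0.502
body [array([ 0.4567, -0.0678]), array([ 0.4665, -0.129 ]), array([ 0.4057, -0.1354]), array([ 0.3962, -0.0748])]
[array([ 0.574 , -0.0024]), array([ 0.6602, -0.0325]), array([ 0.631 , -0.1173]), array([ 0.5457, -0.0861])]
[array([ 0.4283, -0.0649]), array([ 0.4655, -0.0972]), array([ 0.4338, -0.134 ]), array([ 0.397 , -0.1016])]
```

Emit:
jog_arm:
  deltas:
    - {"delta_pos": [-0.84, -1.0, 0.0], "yaw": 0.4, "fingers": 0.9}
    - {"delta_pos": [-0.84, -1.0, 0.0], "yaw": 0.4, "fingers": 0.9}
    - {"delta_pos": [-0.84, -1.0, 0.0], "yaw": 0.4, "fingers": 0.9}
    - {"delta_pos": [-0.84, -1.0, 0.0], "yaw": 0.4, "fingers": 0.9}
    - {"delta_pos": [-0.84, -1.0, 0.0], "yaw": 0.4, "fingers": 0.9}
    - {"delta_pos": [-0.84, -1.0, 0.0], "yaw": 0.4, "fingers": 0.9}
    - {"delta_pos": [-0.84, -1.0, 0.0], "yaw": 0.4, "fingers": 0.9}
    - {"delta_pos": [-0.84, -1.0, 0.0], "yaw": 0.4, "fingers": 0.9}
    - {"delta_pos": [-0.84, -1.0, 0.0], "yaw": 0.4, "fingers": 0.9}
    - {"delta_pos": [-0.84, -1.0, 0.0], "yaw": 0.4, "fingers": 0.9}
    - {"delta_pos": [-0.84, -1.0, 0.0], "yaw": 0.4, "fingers": 0.9}

```text
clock: 21.1
eef_pos: [0.4383, -0.0805, 0.1864]
tool_rot: [0.678, 0.735, 0.0, -0.0]
ft_force: [-0.0, 0.1, -1.3]
grip_width: 0.077
grasp_force: 0.0
```

Run:
```python
from h import *
plan(.431,-.101,.012)
c=cam("wrist"); m=cv2.cvtColor(c["image"],cv2.COLOR_RGB2HSV); W=cloud(c)
k=(((m[...,0]<6)|(m[...,0]>172))&(m[...,1]>120)); near=np.hypot(W[...,0]-.431,W[...,1]+.101)<.05
b=k&near&(W[...,2]>.036)
P=W[b][:,:2]; r=cv2.minAreaRect(P.astype(np.float32)); u,s,v=np.linalg.svd(P-P.mean(0),full_matrices=False); print("bar",b.sum(),P.mean(0),r,np.degrees(np.arctan2(v[0,1],v[0,0])))
q=W[near&(m[...,1]<60)&(W[...,2]>.02)&(W[...,2]<.034)][:,:2]; print("body",len(q),cv2.minAreaRect(q.astype(np.float32)))
q=W[k&(np.hypot(W[...,0]-.603,W[...,1]+.06)<.08)&(W[...,2]>.008)][:,:2]; print("tray",len(q),cv2.minAreaRect(q.astype(np.float32)))
save("w8",c["image"])
```

```text
t21.1 pos [ 0.4383 -0.0805  0.1864] ang4.6 tilt -1.0 j6 1.31 w0.0770 f0.0 [-0.   0.1 -1.3] -> delta [-0.0665 -0.0296  0.5813] yaw 0.000
bar 298 [ 0.42990209 -0.10018753] ((0.42999106645584106, -0.1016039028763771), (0.007943999022245407, 0.04523417726159096), 7.321876525878906) -82.75644136439655
body 1130 ((0.4299640953540802, -0.10218495875597), (0.062050092965364456, 0.06147659569978714), 7.479929447174072)
tray 1210 ((0.6025558114051819, -0.060122646391391754), (0.08774422854185104, 0.08896756917238235), 71.11566162109375)
```

View pics/w8.png

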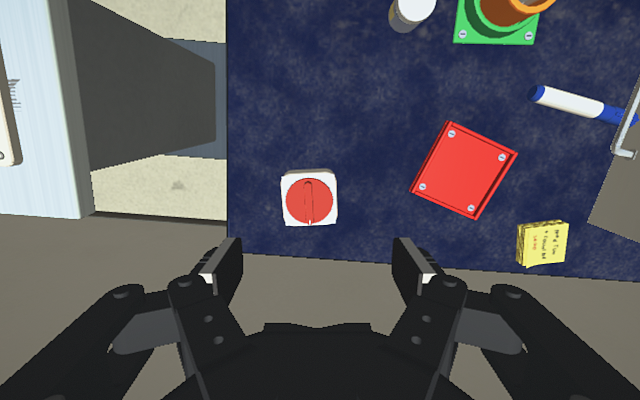

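The wrist view shows the timer at (309,197) with its bar running lengthwise, and the tray at (464,170). Measured values are timer (0.430, -0.102) at 7.3° and tray (0.6025, -0.060) at -18.9°.

Emit:
jog_arm:
  deltas:
    - {"delta_pos": [-0.069, -0.033, 0.0], "yaw": -0.06, "fingers": 0.6}
    - {"delta_pos": [-0.069, -0.033, 0.15], "yaw": -0.06, "fingers": 0.6}
    - {"delta_pos": [-0.069, -0.033, 0.3], "yaw": -0.06, "fingers": 0.6}
    - {"delta_pos": [-0.069, -0.033, 0.42], "yaw": -0.06, "fingers": 0.6}
    - {"delta_pos": [-0.069, -0.033, 0.49], "yaw": -0.06, "fingers": 0.6}
    - {"delta_pos": [-0.069, -0.033, 0.49], "yaw": -0.06, "fingers": 0.6}
    - {"delta_pos": [-0.069, -0.033, 0.49], "yaw": -0.06, "fingers": 0.6}
    - {"delta_pos": [-0.069, -0.033, 0.49], "yaw": -0.06, "fingers": 0.6}

```text
clock: 21.95
eef_pos: [0.4316, -0.1024, 0.0412]
tool_rot: [0.66, 0.751, 0.001, 0.001]
ft_force: [0.0, 0.3, 0.6]
grip_width: 0.0512
grasp_force: 0.0
```

```bash
python3 -c "
from h import *
plan(.43,-.102,.0345,7.3)"
```

```text
t21.9 pos [ 0.4316 -0.1024  0.0412] ang7.4 tilt -1.0 j6 1.21 w0.0512 f0.0 [0.  0.3 0.6] -> delta [ 0.0019 -0.0053  0.0224] yaw 0.002
```

Emit:
jog_arm:
  deltas:
    - {"delta_pos": [0, -0.004, 0.02], "yaw": 0, "fingers": 0.6}
    - {"delta_pos": [0, -0.004, 0.02], "yaw": 0, "fingers": 0.6}
    - {"delta_pos": [0, -0.004, 0.02], "yaw": 0, "fingers": 0}
    - {"delta_pos": [0, -0.004, 0.02], "yaw": 0, "fingers": 0}
    - {"delta_pos": [0, -0.004, 0.02], "yaw": 0, "fingers": 0}
    - {"delta_pos": [0, -0.004, 0.02], "yaw": 0, "fingers": 0}
    - {"delta_pos": [0, -0.004, 0.02], "yaw": 0, "fingers": 0}
    - {"delta_pos": [0, -0.004, 0.02], "yaw": 0, "fingers": 0}
    - {"delta_pos": [0, -0.004, 0.02], "yaw": 0, "fingers": 0}

```text
clock: 22.85
eef_pos: [0.4291, -0.1029, 0.0344]
tool_rot: [0.661, 0.751, 0.0, 0.0]
ft_force: [0.1, 0.9, 5.3]
grip_width: 0.0057
grasp_force: 60.4
```

Emit:
jog_arm:
  deltas:
    - {"delta_pos": [0, 0, -0.06], "yaw": 0, "fingers": 0}
    - {"delta_pos": [0, 0, -0.13], "yaw": 0, "fingers": 0}
    - {"delta_pos": [0, 0, -0.22], "yaw": 0, "fingers": 0}
    - {"delta_pos": [0, 0, -0.3], "yaw": 0, "fingers": 0}
    - {"delta_pos": [0, 0, -0.3], "yaw": 0, "fingers": 0}
    - {"delta_pos": [0, 0, -0.3], "yaw": 0, "fingers": 0}

```text
clock: 23.45
eef_pos: [0.4286, -0.1027, 0.1235]
tool_rot: [0.661, 0.751, -0.0, 0.0]
ft_force: [-0.8, 0.3, -2.4]
grip_width: 0.0055
grasp_force: 59.6
```

Run:
```python
from h import *
plan(.6025,-.060,.125,-18.9)
c=cam("wrist"); W=cloud(c); m=cv2.cvtColor(c["image"],cv2.COLOR_RGB2HSV)
near=np.hypot(W[...,0]-.43,W[...,1]+.1)<.06
q=W[near&(m[...,1]<60)&(W[...,2]>.05)&(W[...,2]<.125)&(W[...,1]>-.16)]; print(len(q),np.median(q[:,2]),cv2.minAreaRect(q[:,:2].astype(np.float32)))
```

```text
t23.4 pos [ 0.4286 -0.1027  0.1235] ang7.3 tilt -1.0 j6 1.21 w0.0055 f59.6 [-0.8  0.3 -2.4] -> delta [ 0.0677  0.5931 -0.005 ] yaw 0.582
3583 0.11436579507881313 ((0.4272066056728363, -0.09803325682878494), (0.06200559809803963, 0.053829632699489594), 7.646453857421875)
```

Emit:
jog_arm:
  deltas:
    - {"delta_pos": [0.01, 0.09, 0], "yaw": 0.1, "fingers": 0}
    - {"delta_pos": [0.02, 0.2, 0], "yaw": 0.2, "fingers": 0}
    - {"delta_pos": [0.035, 0.31, 0], "yaw": 0.3, "fingers": 0}
    - {"delta_pos": [0.05, 0.42, 0], "yaw": 0.4, "fingers": 0}
    - {"delta_pos": [0.06, 0.52, 0], "yaw": 0.5, "fingers": 0}
    - {"delta_pos": [0.068, 0.585, 0], "yaw": 0.58, "fingers": 0}
    - {"delta_pos": [0.068, 0.585, 0], "yaw": 0.58, "fingers": 0}
    - {"delta_pos": [0.068, 0.585, 0], "yaw": 0.58, "fingers": 0}
    - {"delta_pos": [0.068, 0.585, 0], "yaw": 0.58, "fingers": 0}
    - {"delta_pos": [0.068, 0.585, 0], "yaw": 0.58, "fingers": 0}

```text
clock: 24.5
eef_pos: [0.5989, -0.0605, 0.1236]
tool_rot: [0.813, 0.582, -0.001, -0.0]
ft_force: [0.6, 1.3, -1.2]
grip_width: 0.0056
grasp_force: 59.6
```

Run:
```python
from h import *
plan(.6025,-.060,.0395,-18.9)
c=cam("wrist"); W=cloud(c); m=cv2.cvtColor(c["image"],cv2.COLOR_RGB2HSV)
near=np.hypot(W[...,0]-.6,W[...,1]+.06)<.06
q=W[near&(m[...,1]<60)&(W[...,2]>.105)&(W[...,2]<.125)]; print(len(q),np.median(q[:,2]),cv2.minAreaRect(q[:,:2].astype(np.float32)))
```

```text
t24.5 pos [ 0.5989 -0.0605  0.1236] ang-18.8 tilt -1.0 j6 1.80 w0.0056 f59.6 [ 0.6  1.3 -1.2] -> delta [0.0057 0.0112 0.2802] yaw 0.002
3132 0.11453312281528 ((0.599198043346405, -0.05586764216423035), (0.05346802994608879, 0.062308695167303085), 71.4980239868164)
```

Emit:
jog_arm:
  deltas:
    - {"delta_pos": [0.004, 0.01, 0.05], "yaw": 0, "fingers": 0}
    - {"delta_pos": [0.004, 0.01, 0.12], "yaw": 0, "fingers": 0}
    - {"delta_pos": [0.004, 0.01, 0.18], "yaw": 0, "fingers": 0}
    - {"delta_pos": [0.004, 0.01, 0.22], "yaw": 0, "fingers": 0}
    - {"delta_pos": [0.004, 0.01, 0.25], "yaw": 0, "fingers": 0}
    - {"delta_pos": [0.004, 0.01, 0.265], "yaw": 0, "fingers": 0}
    - {"delta_pos": [0.004, 0.01, 0.275], "yaw": 0, "fingers": 0}
    - {"delta_pos": [0.004, 0.01, 0.275], "yaw": 0, "fingers": 0}
    - {"delta_pos": [0.004, 0.01, 0.275], "yaw": 0, "fingers": 0}

```text
clock: 25.45
eef_pos: [0.604, -0.0601, 0.0421]
tool_rot: [0.813, 0.582, 0.001, 0.0]
ft_force: [-0.8, 0.4, -1.7]
grip_width: 0.0054
grasp_force: 59.6
```

Emit:
jog_arm:
  deltas:
    - {"delta_pos": [0, 0, 0.006], "yaw": 0, "fingers": 0}
    - {"delta_pos": [0, 0, 0.011], "yaw": 0, "fingers": 0}
    - {"delta_pos": [0, 0, 0.013], "yaw": 0, "fingers": 0}
    - {"delta_pos": [0, 0, 0.013], "yaw": 0, "fingers": 0}
    - {"delta_pos": [0, 0, 0.013], "yaw": 0, "fingers": 0}

```text
clock: 25.95
eef_pos: [0.6039, -0.0601, 0.0384]
tool_rot: [0.813, 0.582, 0.0, 0.0]
ft_force: [-1.7, -0.2, 6.2]
grip_width: 0.0057
grasp_force: 60.4
```

Contact is light and at the expected height, so I'll release and retreat up and back.

Emit:
jog_arm:
  deltas:
    - {"delta_pos": [0, 0, 0], "yaw": 0, "fingers": 0.4}
    - {"delta_pos": [0, 0, 0], "yaw": 0, "fingers": 0.4}
    - {"delta_pos": [0, 0, 0], "yaw": 0, "fingers": 0.4}
    - {"delta_pos": [0, 0, -0.08], "yaw": 0, "fingers": 0.4}
    - {"delta_pos": [0, 0, -0.2], "yaw": 0, "fingers": 0.4}
    - {"delta_pos": [0, 0, -0.35], "yaw": 0, "fingers": 0.4}
    - {"delta_pos": [0, 0, -0.5], "yaw": 0, "fingers": 0.4}
    - {"delta_pos": [0, -0.15, -0.6], "yaw": 0, "fingers": 0.4}
    - {"delta_pos": [0, -0.3, -0.6], "yaw": 0, "fingers": 0.4}
    - {"delta_pos": [0, -0.45, -0.6], "yaw": 0, "fingers": 0.4}
    - {"delta_pos": [-0.1, -0.6, -0.6], "yaw": 0, "fingers": 0.4}
    - {"delta_pos": [-0.1, -0.6, -0.6], "yaw": 0, "fingers": 0.4}

```text
clock: 27.15
eef_pos: [0.4161, -0.0303, 0.2162]
tool_rot: [0.813, 0.582, -0.003, -0.002]
ft_force: [1.0, 1.0, 0.3]
grip_width: 0.0343
grasp_force: 0.0
```

Run:
```python
from m import *
c=cam("top"); W=cloud(c)
for q in scan(c):
    if 500>q[4][0]>240 and q[4][1]>140 and q[2]>60: print(q[0],q[1].round(),q[2],"z%.3f"%q[3],ray(c,*q[4],q[3]).round(4),q[6][2])
s=cam("side"); print(bot.get_obs()["clock"])
a=cv2.resize(c["image"][120:300,200:480],(700,450)); b=cv2.resize(s["image"][120:300,240:400],None,fx=2,fy=2)
save("fin",np.hstack([cv2.resize(a,(480,309)),cv2.resize(b,(275,309))]))
```

```text
white [472. 204.] 24834 z0.701 [0.4661 0.034  0.7008] 76.69324493408203
white [332. 149.] 512 z0.021 [0.7171 0.1762 0.0209] 90.0
white [391. 162.] 162 z0.020 [0.6971 0.029  0.0198] 14.03624439239502
white [291. 180.] 271 z0.063 [0.6186 0.2659 0.0628] 90.0
white [355. 188.] 167 z0.102 [0.6012 0.1137 0.1025] 90.0
white [423. 201.] 228 z0.033 [ 0.6048 -0.0591  0.0333] 23.198591232299805
white [250. 223.] 145 z0.043 [0.5079 0.3552 0.0433] 90.0
white [461. 249.] 106 z0.659 [0.4177 0.0207 0.6588] 8.820380210876465
white [358. 231.] 149 z0.044 [0.512  0.095  0.0437] 90.0
white [434. 261.] 132 z0.483 [0.4167 0.0066 0.4835] 6.709836959838867
white [362. 395.] 1036 z0.003 [0.1413 0.0208 0.0029] 0.0
red [421. 204.] 565 z0.013 [ 0.6015 -0.0591  0.0134] 23.198591232299805
red [424. 201.] 334 z0.044 [ 0.601  -0.0577  0.0445] 90.0
orange [352. 195.] 101 z0.051 [0.6037 0.1152 0.0507] 30.256441116333008
yellow [293. 187.] 209 z0.014 [0.6179 0.2652 0.0135] 79.69515228271484
green [350. 197.] 701 z0.018 [0.6028 0.118  0.0177] 2.12109637260437
27.25
```

View pics/fin.png

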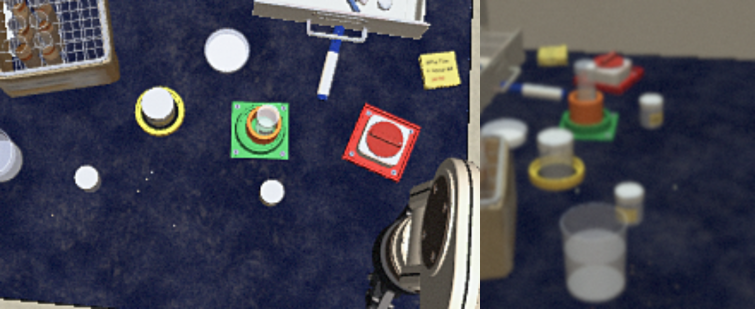

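The final picture shows the jar in the yellow holder at (158,105), the tube in the ring at (267,117), and the timer flat in the tray at (386,142). Measured heights agree (about 4 mm above their table heights), so I'll hand the job in.

```bash
python3 -c "
from workcell import bot
print(bot.job_done())"
```

```text
the job is handed in; nothing more can be done
None
```

The job is handed in at about 27 s: the ring was seated in the green stand and released first, then the tube was stood upright in it, the largest jar is in the yellow holder, the timer is flat in the red tray, and the beaker and dish were left alone.

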